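Move the blue mixing slab from the wash rack to the drying rest

ROBOT

A 7-joint arm with a two-finger parallel gripper is mounted at the origin on the work surface. World frame = base frame: x ahead of the robot, y to its left, z up, the work surface at z = 0. Lengths are in m, angles in rad, forces in N, time in s.
With the tool pointing down it reaches from about 0.4 to 0.9 m from the base axis. Payload 5.6 kg.
Tool frame: the origin (TCP) lies at the very end of the fingers, on their centre line; the grasp point (between the pads) lies 19 mm behind it; z points along the fingers, y is the line along which they close (so a half turn about z gives the same grasp; the last joint's range is limited). The gripper opens to 92 mm and grips with 3 to 60 N. Pads are 20 mm wide; open, the fingers measure 128 mm over their backs; the gripper's body (75 mm by 189 mm) begins 69 mm behind the grasp point.
Start: joints at [1.229, 0.468, -0.012, 1.603, 0.006, 1.071, -0.056], TCP at [0.191, -0.621, 0.215] pointing down, gripper open.
Joint ranges: [-2.53, 2.53], [-0.31, 2.02], [-1.57, 1.55], [0.28, 2.44], [-1.29, 4.43], [0.15, 1.84], [-2.92, 2.92]. Speed limits (rad/s): [2.57, 2.57, 3.14, 3.14, 3.14, 3.14, 3.14].

INTERFACE

Orientations are given as a unit quaternion [x, y, z, w].
In Python, from cell import arm gives the robot as it stands.
- The arm moves only by the shell command python3 -m crank 'ROWS' [OPENING] [FORCE]. ROWS is JSON, a list of rows, each a list of 2 entries, a list of its own where there are three numbers: the shift along the tool's x, y, z each as a share of 20 mm, from -1 to 1, then the turn about the tool's z as a share of 0.08 rad, from -1 to 1. In form: [[[x, y, z], yaw], ...]. A call has 1 to 10 rows; each row shifts and turns the commanded pose from where the row before left it, along the tool's axes as they then stand; what a row does not reach is not made up. A row lasts 1/10 s, in which the tool goes at most 50 mm and 8.59 degrees, less where a joint would pass 70% of its speed; a pose out of reach is approached as far as the arm can. A call with a number of a shift or a turn outside -1 to 1 is refused whole. A call with a gripper value outside its range is refused whole. OPENING is the opening, from -1 (shut) to 1 (fully open), set as the call begins (- or left out, the last holds). The fingers move at their own pace and stop on an object; FORCE is the grip in N (left out, the last holds). Time passes only in rows, so rows that do not move let the fingers close. It gives the time, the measured TCP pose, the force, the opening and the grip force at its end, in the units of the state.
- arm.get_state(): the state, without advancing time (a new reading comes with each control period).
- arm.get_image(name): name is "scene" or "side" or "wrist"; returns (picture, depth): 420x560x3 uint8, blue, green, red; 420x560 float32, m along the optical axis (not along the pixel's ray), 0 where there is no reading.
- arm.camera_model(name): a dict with "camera_matrix" (3x3 intrinsics, pixels), "origin" and "rotation" of the camera in the world. Camera axes: x right, y up, looking along -z (the intrinsics and any distortion apply to the point x, -y, -z); pixel columns grow to the right and rows downward; lengths in m; the calibration is good to about 2 mm. The wrist camera is an equidistant fisheye: a pixel r from the principal point sees the ray r / f radians off the axis. A picture is of the moment at which its call begins: read the wrist's pose just before it. camera_model takes no time and is no camera call; for the wrist camera it gives the pose at the moment of the call.
- arm.sign_off(): hands the job in; it is judged then, once.
Trained networks look in the newest picture that a camera, given by its name, has taken for a name from the list of things; names that differ only in an ending like _2 or _b are one class to them, and where a whole thing is asked for, a point or a joint stands for the part that bears it (a point fixed in the world has none). Each returns a list of dicts, best first, with "score" (0 to 1); they miss things now and then, are a little off and sometimes report something else, mostly with a low value. They report only what shows in the picture. A call takes as long as a camera call. They do not tell look-alikes from the thing itself.
- arm.cut_out(camera, thing): "region" (420x560 bool, what is visible of it) and "box" ([left, top, right, bottom] as shares, 0 to 1, of the picture: columns of its width, rows of its height, round what is visible of it).
- arm.place_of(camera, thing): "point" ([column, row] as shares, 0 to 1, of the picture: columns of its width, rows of its height: a listed point, or the origin of a listed thing).
The state is a dict: "time_s": time; "qpos": joint angles; "qd": joint speeds; "joint_efforts": joint torques, N m; "eef_pos": TCP position; "orientation": TCP orientation; "contact_force": force on the tool from outside, world axes, zero at the start; "wrist_torque": the same for the moment, N m; "grip_width": opening from 0.0 (shut) to 1.0 (fully open); "grasp_force": force on a finger pad.
Only numpy, scipy, OpenCV 4.12 (cv2) and the standard library are available. Lean on these libraries where they do the work, as an engineer would, in place of code of your own. Each camera call takes 0.05 s, during which the arm holds its last target. There are 200 camera calls.

TASK

Slide the blue mixing slab up out of the slotted wash rack by its upper edge and stand it on the drying rest: lower edge between the lip and the red board, within the board's width, leaning back against the board. Lower it gently until it is down on the rest rather than dropping it, then let go; leave the other two slabs in the rack and do not disturb or strike the other things on the bench.

Things in the scene. Friction and masses are not known exactly. Their poses are not given: they have to be found in the camera images.
- slab_blue: Blue mixing slab: rigid plate 80 mm wide (x), 10 mm thick (y, face normal), 110 mm tall (z), about 0.15 to 0.31 kg. It starts upright on its 80 mm edge in one of the rack's three slots, its upper 60 mm standing out of the guides. Origin at the centre of its lower edge face. Both faces are alike
- slab_blue_top (a point): Centre of the blue slab's upper edge face, 110 mm along the slab's z from its origin
- slab_white: White mixing slab, the same size, standing in another slot of the rack; it must stay there. Origin at the centre of its lower edge face, z up along the slab
- slab_green: Green mixing slab, the same size, standing in another slot of the rack; it must stay there. Origin at the centre of its lower edge face, z up along the slab
- rack: Grey slotted wash rack, 112 (x) by 170 mm (y), fixed. Three slots at y = -50, 0, +50 mm, one slab in each: slab width along rack x, face normal along rack y. Slot floor 10 mm above the bench. Guides hold the slab's side edges with 1 to 3 mm of play and end at 60 mm; slab tops are at 120 mm, 40 mm between neighbouring faces. Origin: centre of underside, z up
- rest: Drying rest, fixed: steel foot 110 by 150 mm (x from -70 to +40), red back board 150 mm wide, 65 mm up its slope, leaning back 20 degrees towards -x, steel lip in front. Its floor is 12 mm above the bench; the board's front face meets it at x = 0 and ends at x = -22, z = 73 mm. Origin on that line's middle, at bench level; z up, y along the board, +x the open side, roughly away from the robot
- rest_lip (a point): Middle of the top inner edge of the rest's lip: 24 mm along the rest's x, 30 mm above the bench. The slab's lower edge goes on the floor between board and lip, its width along the rest's y, its face leaning on the board
- model_a: a plaster tooth model: round white base 68 mm across with a tan top and a ring of teeth, 47 mm tall in all. Bystander; origin at the centre of its underside
- model_b: a second, identical plaster tooth model. Bystander; origin at the centre of its underside
- sponge: flat round yellow sponge disc, 76 mm across, 14 mm tall (stiff). Bystander; origin at the centre of its underside
- bottle: white plastic bottle with a blue label, 56 mm across, 140 mm tall. Bystander; origin at the centre of its underside
- jar: small clear open cup, 52 mm across the rim, 35 mm tall. Bystander; origin at the centre of its underside
- articulator: white jaw-hinge frame (90 x 110 mm, 120 mm tall, red crossbar) clamping a plaster model, fixed to the bench. Bystander; origin at the centre of its underside
Things that resemble listed ones, but are neither listed nor needed, are in the scene too. What is shaped like the slab_blue but pink is not meant.

How it is judged:
On the way, in this order (a step that is already met when the one before it is completed fails the run):
1. the blue slab has been slid up, upright, until its lower edge is clear of the rack's guides (height (world z) of slab_blue above 0.062 m and angle between slab_blue's own z axis and vertical below 0.8 rad), for 0.1 s.
2. the blue slab is lowered onto the rest while still held: its lower edge is between board and lip, less than 20 mm above the floor there, and the fingers still touch it (x of slab_blue in the frame of rest between -0.006 and 0.03 m and y of slab_blue in the frame of rest between -0.035 and 0.035 m and z of slab_blue in the frame of rest below 0.032 m and contact force between the fingers and slab_blue above 0.3 N), for 0.1 s.
At the end, for the whole second after the job is handed in: Blue slab still and released on the rest: lower edge on the floor between board and lip, within 35 mm of the middle along it, square to the board within 0.2 rad, leaning back on the board 0.15 to 0.70 rad; white and green slabs within 20 mm of their starts (x of slab_blue in the frame of rest between -0.006 and 0.03 m and y of slab_blue in the frame of rest between -0.035 and 0.035 m and z of slab_blue in the frame of rest between 0.006 and 0.024 m and angle between slab_blue's own z axis and vertical between 0.15 and 0.7 rad and x of slab_blue_top in the frame of rest below -0.012 m and angle between the x axis of slab_blue and the y axis of rest, either way round below 0.2 rad and linear speed of slab_blue below 0.02 m/s and angular speed of slab_blue below 0.1 rad/s and distance of each of slab_white, slab_green from where it was at the start of the episode below 0.02 m); the robot touches nothing.
It fails at once if the white or green slab is moved more than 20 mm (distance of any of slab_white, slab_green from where it was at the start of the episode above 0.02 m).
It fails at once if a bystander on the bench is pushed more than 40 mm or knocked over (distance of any of model_a, model_b, sponge, bottle, jar from where it was at the start of the episode above 0.04 m or angle between any of model_a, model_b, sponge, bottle, jar's own z axis and vertical above 0.6 rad).
It fails at once if something hits the fixed articulator with more than 15 N (contact force between articulator and anything else above 15 N).
It also fails if it takes over 37 s, if anything falls off the work surface, if the arm or the gripper's body presses on something with over 40 N, if the wrist force passes 120 N, or if a joint passes its speed limit or range.

## Working session

There is one attempt and no reset: what is moved stays moved. The work goes in short steps, Python scripts to look and compute and a shell command to move; the robot and the scene stay as the last step left them, time stands still between calls to the robot, and variables do not carry over. Pictures are saved under pics/ and viewed, at most 10 in all, crops included, and the job is handed in when it is done.

```bash
mkdir -p pics; ls; cat > h.py <<'E'
import numpy as np,cv2
from cell import arm
def pts(cam,depth):
    m=arm.camera_model(cam);K=np.array(m["camera_matrix"]);v,u=np.mgrid[0:420,0:560]
    x=(u-K[0,2])/K[0,0];y=(v-K[1,2])/K[1,1]
    P=np.stack([x*depth,-y*depth,-depth],-1)
    return P@np.array(m["rotation"]).T+np.array(m["origin"])
E
python3 - <<'E'
from h import *
s=arm.get_state();print(s)
for c in ("scene","side"):
    im,d=arm.get_image(c);cv2.imwrite(f"pics/{c}0.png",im);np.save(f"{c}_d.npy",d);print(arm.camera_model(c))
    W=pts(c,d);np.save(f"{c}_W.npy",W)
    for t in ("slab_blue","slab_white","slab_green","rack","rest","articulator","bottle","model_a","sponge","jar"):
        for r in arm.cut_out(c,t)[:3]:
            m=r["region"]&(d>0);
            if m.sum()<5: continue
            p=W[m];print(c,t,round(r["score"],2),(np.array(r["box"])*[560,420,560,420]).round(),np.percentile(p,[3,50,97],axis=0).round(3).tolist())
print(arm.get_state()["time_s"])
E
```

```text
pics
{'time_s': 0.0, 'qpos': array([ 1.22902189,  0.46838759, -0.01161121,  1.60365406,  0.0059999 ,
        1.07139852, -0.05633465]), 'qd': array([ 0.0006056 , -0.00024865,  0.00187193, -0.00036103, -0.00076668,
        0.00081649, -0.00074088]), 'joint_efforts': array([-2.71022182e-04, -5.20572710e+01, -1.25297098e-02, -2.43743384e+01,
       -5.66789252e-02,  1.73461391e-02,  1.55879238e-04]), 'eef_pos': array([ 0.19108563, -0.62064527,  0.21362101]), 'orientation': array([ 9.88868831e-01,  1.48787140e-01, -1.94979320e-04, -8.85252756e-04]), 'contact_force': array([ 0.24358061, -0.44970438, -0.3189282 ]), 'wrist_torque': array([-0.02517806, -0.0435224 ,  0.00696758]), 'grasp_force': 0.0, 'grip_width': 1.0035385706499835}
{'camera_matrix': array([[439.83593789,   0.        , 272.34291887],
       [  0.        , 439.83593789, 207.05663072],
       [  0.        ,   0.        ,   1.        ]]), 'origin': array([1.6928681 , 0.02769473, 0.86155421]), 'rotation': array([0.31459966, 0.3463812 , 0.64181198, 0.60755617])}Traceback (most recent call last):
  File "<stdin>", line 5, in <module>
  File "h.py", line 7, in pts
    return P@np.array(m["rotation"]).T+np.array(m["origin"])
           ~^~~~~~~~~~~~~~~~~~~~~~~~~~
ValueError: matmul: Input operand 1 has a mismatch in its core dimension 0, with gufunc signature (n?,k),(k,m?)->(n?,m?) (size 4 is different from 3)
```

```bash
sed -i 's/np.array(m\["rotation"\]).T/R.from_quat(m["rotation"]).as_matrix().T/; 1a from scipy.spatial.transform import Rotation as R' h.py
python3 - <<'E'
from h import *
for c in ("scene","side"):
    im,d=arm.get_image(c);cv2.imwrite(f"pics/{c}0.png",im);print(arm.camera_model(c).keys())
    W=pts(c,d);np.save(f"{c}_W.npy",W)
    for t in ("slab_blue","slab_white","slab_green","rack","rest","articulator","bottle","model_a","sponge","jar"):
        for r in arm.cut_out(c,t)[:3]:
            m=r["region"]&(d>0);
            if m.sum()<5: continue
            p=W[m];print(c,t,round(r["score"],2),(np.array(r["box"])*[560,420,560,420]).round(),np.percentile(p,[3,50,97],axis=0).round(3).tolist())
print(arm.get_state()["time_s"])
a=cv2.imread("pics/scene0.png");b=cv2.imread("pics/side0.png")
E
```

```text
dict_keys(['camera_matrix', 'origin', 'rotation'])
scene slab_blue 0.86 [340. 171. 365. 206.] [[0.365, 0.169, 0.007], [0.39, 0.199, 0.063], [0.407, 0.237, 0.106]]
scene slab_blue 0.6 [361. 225. 387. 261.] [[0.651, 0.206, 0.005], [0.677, 0.238, 0.058], [0.697, 0.271, 0.107]]
scene slab_blue 0.58 [397. 240. 408. 289.] [[0.726, 0.302, -0.002], [0.779, 0.307, 0.057], [0.809, 0.318, 0.107]]
scene slab_white 0.67 [384. 190. 390. 220.] [[0.495, 0.288, 0.05], [0.549, 0.294, 0.098], [0.573, 0.302, 0.118]]
scene slab_white 0.24 [232. 253. 248. 269.] [[0.719, -0.165, 0.001], [0.735, -0.144, 0.02], [0.766, -0.122, 0.033]]
scene rack 0.72 [341. 202. 393. 243.] [[0.476, 0.166, 0.003], [0.567, 0.228, 0.033], [0.586, 0.327, 0.057]]
scene rest 0.61 [200. 193. 255. 229.] [[0.47, -0.283, -0.0], [0.51, -0.209, 0.025], [0.56, -0.137, 0.068]]
scene articulator 0.89 [104. 185. 155. 224.] [[0.365, -0.628, -0.006], [0.518, -0.529, 0.046], [0.548, -0.475, 0.111]]
scene bottle 0.93 [429. 202. 449. 249.] [[0.591, 0.423, 0.001], [0.615, 0.443, 0.067], [0.626, 0.471, 0.136]]
scene bottle 0.51 [311. 259. 335. 284.
[... 2190 characters left out ...]
515, 0.203, 0.094], [0.559, 0.207, 0.124]]
side model_a 0.84 [215. 227. 237. 249.] [[0.736, 0.069, 0.001], [0.76, 0.103, 0.036], [0.796, 0.126, 0.049]]
side model_a 0.71 [314. 245. 336. 272.] [[0.397, -0.019, 0.006], [0.424, 0.023, 0.037], [0.454, 0.039, 0.049]]
side sponge 0.6 [273. 236. 296. 254.] [[0.54, -0.02, 0.006], [0.572, 0.017, 0.015], [0.605, 0.046, 0.021]]
side sponge 0.44 [311. 192. 360. 232.] [[0.433, -0.29, 0.003], [0.483, -0.202, 0.016], [0.553, -0.133, 0.074]]
side jar 0.68 [258. 194. 274. 211.] [[0.717, -0.167, 0.003], [0.741, -0.145, 0.024], [0.764, -0.118, 0.039]]
side jar 0.29 [249. 269. 270. 300.] [[0.486, 0.243, 0.046], [0.522, 0.252, 0.094], [0.562, 0.256, 0.123]]
1.15
```

View pics/scene0.png

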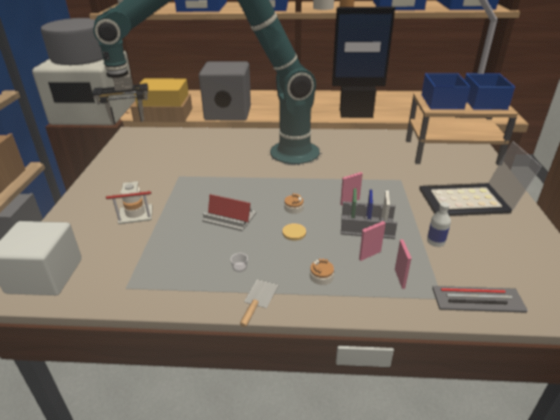

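View pics/side0.png

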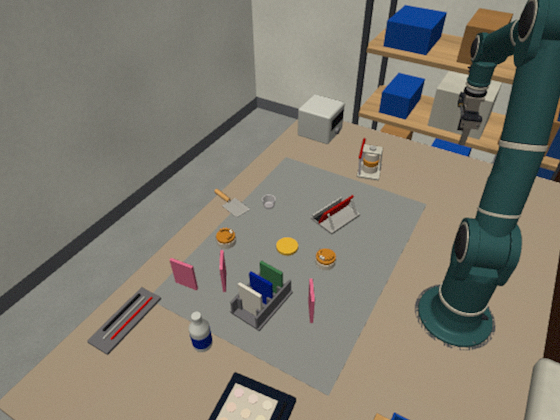

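Scene picture: the look-alikes are three pink slabs at (352,190), (372,240) and (403,265); the only blue one is the middle slab of the rack, near (370,205) in scene and (260,287) in side. The rest is at (228,210) and the articulator at (130,203).

```bash
cat >> h.py <<'E'
def wpts(d):
    m=arm.camera_model("wrist");K=np.array(m["camera_matrix"]);v,u=np.mgrid[0:420,0:560]
    x=(u-K[0,2])/K[0,0];y=(v-K[1,2])/K[1,1];r=np.hypot(x,y)
    k=np.tan(np.minimum(r,1.4))/np.maximum(r,1e-9)
    P=np.stack([x*k*d,-y*k*d,-d],-1)
    return P@R.from_quat(m["rotation"]).as_matrix().T+np.array(m["origin"])
def go(x,y,z,nyaw=None):
    "shares left in the present tool frame; nyaw: wanted world angle of tool y"
    s=arm.get_state();M=R.from_quat(s["orientation"]).as_matrix()
    a=M.T@(np.array([x,y,z])-s["eef_pos"])/.02
    print("t",round(s["time_s"],2),"tcp",s["eef_pos"].round(4),"shares",a.round(2),"tooly",np.round(np.arctan2(M[1,1],M[0,1]),4),"z",M[:,2].round(3))
    if nyaw is not None:
        e=(np.arctan2(M[1,1],M[0,1])-nyaw+np.pi/2)%np.pi-np.pi/2
        print("yaw shares",round(e/.08,2),"q7",s["qpos"][6].round(3))
E
python3 - <<'E'
from h import *
W=np.load("scene_W.npy");S=np.load("side_W.npy")
for n,X in (("scene",W),("side",S)):
    im=cv2.imread(f"pics/{n}0.png");hsv=cv2.cvtColor(im,cv2.COLOR_BGR2HSV)
    def rep(t,m):
        p=X[m];p=p[np.isfinite(p).all(1)]
        r=cv2.minAreaRect(p[:,:2].astype(np.float32));print(n,t,len(p),np.median(p,0).round(3),r,p[:,2].max().round(3))
    box=lambda x0,x1,y0,y1,z0,z1:(X[...,0]>x0)&(X[...,0]<x1)&(X[...,1]>y0)&(X[...,1]<y1)&(X[...,2]>z0)&(X[...,2]<z1)
    rep("blue",box(.45,.62,.15,.35,.06,.14)&(hsv[...,0]>105)&(hsv[...,0]<130)&(hsv[...,1]>120))
    m=box(.38,.6,-.33,-.08,.02,.1)&((hsv[...,0]<8)|(hsv[...,0]>172))&(hsv[...,1]>120)
    rep("red",m);rep("redtop",m&(X[...,2]>.06))
m=arm.camera_model("wrist");print(m,arm.get_state()["eef_pos"])
go(.46,-.21,.30,0)
E
```

```text
scene blue 20 [0.532 0.245 0.117] ((0.5328336358070374, 0.24530665576457977), (0.003385075367987156, 0.05621415749192238), 82.93952178955078) 0.119
scene red 566 [ 0.497 -0.207  0.045] ((0.49657920002937317, -0.21054905652999878), (0.14590218663215637, 0.026770511642098427), 69.3242416381836) 0.071
scene redtop 86 [ 0.489 -0.21   0.064] ((0.48998913168907166, -0.20717185735702515), (0.14081405103206635, 0.0122623760253191), 71.52578735351562) 0.071
side blue 341 [0.52  0.252 0.098] ((0.5234097242355347, 0.24996738135814667), (0.017285466194152832, 0.07805972546339035), 82.80708312988281) 0.125
side red 201 [ 0.49  -0.2    0.058] ((0.4887012243270874, -0.20510298013687134), (0.1537001132965088, 0.02705242484807968), 68.83873748779297) 0.08
side redtop 96 [ 0.487 -0.192  0.072] ((0.4842400848865509, -0.20535261929035187), (0.14999611675739288, 0.01393150258809328), 72.52963256835938) 0.08
{'camera_matrix': array([[325.1922621 ,   0.        , 278.66929143],
       [  0.        , 325.1922621 , 210.43687273],
       [  0.        ,   0.        ,   1.        ]]), 'origin': array([ 0.25662097, -0.60263759,  0.38515336]), 'rotation': array([-0.09695522,  0.07118729, -0.58935725,  0.798868  ])} [ 0.19126745 -0.62122207  0.21458662]
t 1.15 tcp [ 0.1913 -0.6212  0.2146] shares [ 18.89 -15.7   -4.27] tooly -1.2721 z [-0. -0. -1.]
yaw shares -15.9 q7 -0.056
```

```bash
python3 -m crank '[[[1,-0.83,-0.25],0],[[1,-0.83,-0.25],0],[[1,-0.83,-0.25],0],[[1,-0.83,-0.25],0],[[1,-0.83,-0.25],0],[[1,-0.83,-0.25],0],[[1,-0.83,-0.25],0],[[1,-0.83,-0.25],0],[[1,-0.83,-0.25],0],[[1,-0.83,-0.25],0]]' -0.35 20
python3 -m crank '[[[1,-0.83,-0.2],0],[[1,-0.83,-0.2],0],[[1,-0.83,-0.2],0],[[1,-0.83,-0.2],0],[[1,-0.83,-0.2],0],[[1,-0.83,-0.2],0],[[0.7,-0.83,-0.2],0],[[0.3,-0.5,-0.2],0],[[0,0,0],0],[[0,0,0],0]]'
python3 - <<'E'
from h import *
go(.46,-.21,.30)
im,d=arm.get_image("wrist");cv2.imwrite("pics/w1.png",im);W=wpts(d);np.save("w1_W.npy",W)
hsv=cv2.cvtColor(im,cv2.COLOR_BGR2HSV)
m=((hsv[...,0]<8)|(hsv[...,0]>172))&(hsv[...,1]>120)&(abs(W[...,0]-.48)<.15)&(abs(W[...,1]+.2)<.15)&(W[...,2]>.015)&(W[...,2]<.1)
p=W[m];print(m.sum(),p.min(0),p.max(0));np.save("redpts.npy",p)
# plane fit
c=np.median(p,0);q=p
for _ in range(6):
    c=q.mean(0);n=np.linalg.svd(q-c,full_matrices=False)[2][2];e=abs((p-c)@n);q=p[e<max(.0015,1.5*np.median(e))]
n*=np.sign(n[2]);print("n",n,"lean deg",np.degrees(np.arcsin(n[2])),"az",np.degrees(np.arctan2(n[1],n[0])),len(q),"res",np.median(abs((q-c)@n)))
h=n[:2]/np.hypot(*n[:2]);yv=np.array([-h[1],h[0]])
s=((p@np.r_[yv,0]));print("y extents",np.percentile(s,[.5,1,50,99,99.5]))
# x of plane at z=.012
x0=(n@c-n[2]*.012)/np.hypot(*n[:2]);mid=(np.percentile(s,.5)+np.percentile(s,99.5))/2
print("rest origin",h*x0+yv*mid,"ztop",np.percentile(p[:,2],99.5))
E
```

```text
time_s: 2.15
eef_pos: [0.3341, -0.4028, 0.265]
orientation: [0.989, 0.149, 0.0, 0.0]
contact_force: [1.0, -0.1, -0.9]
grip_width: 0.321
grasp_force: 0.0
time_s: 3.15
eef_pos: [0.4298, -0.2428, 0.2966]
orientation: [0.989, 0.148, -0.0, 0.0]
contact_force: [0.7, -0.1, -0.2]
grip_width: 0.325
grasp_force: 0.0
t 3.15 tcp [ 0.4298 -0.2428  0.2966] shares [ 1.93 -1.13 -0.17] tooly -1.273 z [-0.    -0.001 -1.   ]
2553 [ 0.45679439 -0.28425357  0.01501605] [ 0.52934805 -0.13703651  0.07531654]
n [ 0.8880472  -0.30191612  0.34672586] lean deg 20.287184612385325 az -18.776880838624145 2045 res 0.00030326383677611315
y extents [-0.11396721 -0.11325344 -0.04154077  0.03134211  0.03221086]
rest origin [ 0.50785458 -0.2158352 ] ztop 0.0742303034065304
```

View pics/w1.png

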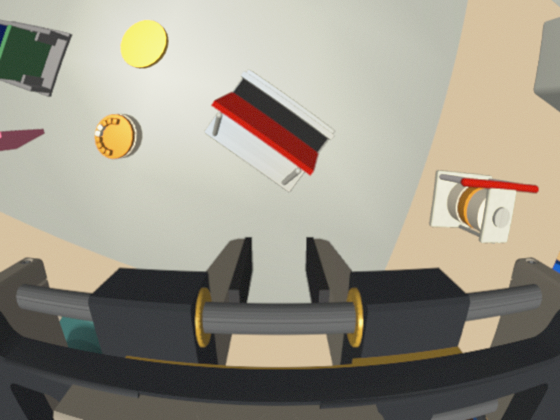

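The picture shows the rest: red board from (213,103) to (313,170), the dark floor strip and the lip behind it towards +x. The board fit gives a 20.3° lean, which matches the description. Next I look at the rack.

```bash
python3 -m crank '[[[0.35,-1,0],0],[[0.35,-1,0],0],[[0.35,-1,0],0],[[0.35,-1,0],0],[[0.35,-1,0],0],[[0.35,-1,0],0],[[0.35,-1,0],0],[[0.35,-1,0],0],[[0.35,-1,0],0],[[0.35,-1,0],0]]'
python3 -m crank '[[[0.35,-1,0],0],[[0.35,-1,0],0],[[0.35,-1,0],0],[[0.35,-1,0],0],[[0.35,-1,0],0.8],[[0.35,-1,0],0.9],[[0.35,-1,0],0.9],[[0.35,-1,0],0.9],[[0.35,-0.8,0],0.9],[[0.35,-0.4,0],0.9]]'
python3 -m crank '[[[0,0,0],0],[[0,0,0],0]]'
cat > slab.py <<'E'
from h import *
import sys
im,d=arm.get_image("wrist");cv2.imwrite(f"pics/{sys.argv[1]}.png",im);W=wpts(d);np.save(f"{sys.argv[1]}_W.npy",W)
hsv=cv2.cvtColor(im,cv2.COLOR_BGR2HSV);H,S,V=cv2.split(hsv)
near=(abs(W[...,0]-.525)<.09)&(abs(W[...,1]-.25)<.1)&(W[...,2]>.07)
for t,m in (("blue",(H>105)&(H<130)&(S>110)),("green",(H>45)&(H<90)&(S>70)),("white",(S<70)&(V>150))):
    p=W[m&near]
    if len(p)<20: print(t,len(p));continue
    zt=np.percentile(p[:,2],98);q=p[p[:,2]>zt-.004]
    print(t,len(p),"top",zt.round(4),"rect(top)",cv2.minAreaRect(q[:,:2].astype(np.float32)))
E
python3 slab.py w2; python3 -c "
from h import *
go(.525,.25,.2,np.radians(83))"
```

```text
time_s: 4.2
eef_pos: [0.4381, -0.0307, 0.2964]
orientation: [0.989, 0.148, -0.0, 0.0]
contact_force: [0.3, 0.6, 0.1]
grip_width: 0.322
grasp_force: 0.0
time_s: 5.2
eef_pos: [0.4679, 0.1622, 0.2963]
orientation: [0.998, -0.064, -0.0, -0.0]
contact_force: [0.6, 0.2, 0.4]
grip_width: 0.324
grasp_force: 0.0
time_s: 5.4
eef_pos: [0.4675, 0.1608, 0.2961]
orientation: [0.998, -0.063, -0.0, 0.0]
contact_force: [0.4, -1.1, -0.5]
grip_width: 0.327
grasp_force: 0.0
blue 1253 top 0.1219 rect(top) ((0.5217592120170593, 0.20222942531108856), (0.09848707169294357, 0.07823379337787628), 84.31208038330078)
green 895 top 0.1221 rect(top) ((0.5182148814201355, 0.191890686750412), (0.051022205501794815, 0.07149828225374222), 58.30170440673828)
white 1471 top 0.4667 rect(top) ((0.5352264046669006, 0.15140089392662048), (0.0, 0.0), 0.0)
t 5.45 tcp [0.4673 0.1607 0.2962] shares [ 2.3  -4.79  4.81] tooly -1.6962 z [-0.001 -0.001 -1.   ]
yaw shares -0.04 q7 -2.197
```

View pics/w2.png

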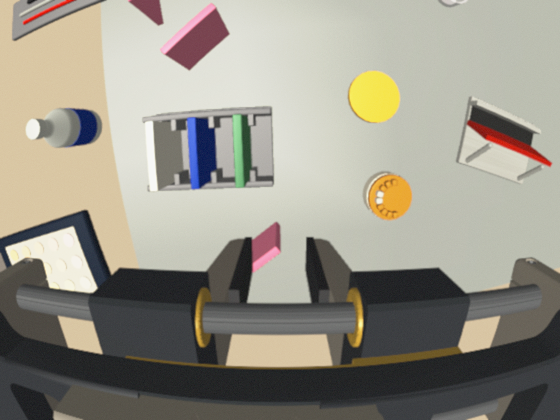

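```bash
python3 - <<'E'
import re
s=open("slab.py").read()
s=s.replace("    p=W[m&near]\n","    k=(m&near).astype(np.uint8);n,l,st,_=cv2.connectedComponentsWithStats(k);p=W[l==1+st[1:,4].argmax()]\n")
s=s.replace('    print(t,len','    f=lambda a:np.percentile(a,[2,98]).round(4)\n    ax=np.radians(-7);u=np.array([np.cos(ax),np.sin(ax)]);v=np.array([-u[1],u[0]])\n    c=u*f(q[:,:2]@u).mean()+v*f(q[:,:2]@v).mean();print("c",c.round(4),"ext",np.ptp(f(q[:,:2]@u)),np.ptp(f(q[:,:2]@v)),"line ang",np.degrees(np.arctan(np.polyfit(q[:,0],q[:,1],1)[0])))\n    print(t,len')
s=s.replace('im,d=arm','im,d=(cv2.imread(f"pics/{sys.argv[1]}.png"),0) if len(sys.argv)>2 else arm').replace('W=wpts(d);np.save(f"{sys.argv[1]}_W.npy",W)','W=np.load(f"{sys.argv[1]}_W.npy") if len(sys.argv)>2 else wpts(d)').replace('cv2.imwrite(f"pics/{sys.argv[1]}.png",im);','cv2.imwrite(f"pics/{sys.argv[1]}.png",im);')
s=s.replace("(W[...,2]>.07)","(W[...,2]>.07)&(W[...,2]<.135)")
open("slab.py","w").write(s)
import cv2
im=cv2.imread("pics/w2.png")[95:200,135:285];cv2.imwrite("pics/w2c.png",cv2.resize(im,None,fx=4,fy=4,interpolation=cv2.INTER_CUBIC))
E
python3 slab.py w2 old
```

```text
c [0.5259 0.2459] ext 0.07529999999999992 0.009999999999999953 line ang -5.438351253192631
blue 1239 top 0.1216 rect(top) ((0.5261195302009583, 0.24600733816623688), (0.01049802079796791, 0.07823379337787628), 84.31208038330078)
c [0.5209 0.1961] ext 0.07419999999999999 0.009399999999999964 line ang -5.791991127020498
green 892 top 0.122 rect(top) ((0.5209970474243164, 0.19624489545822144), (0.009818969294428825, 0.07675386220216751), 84.12226867675781)
c [0.5309 0.2959] ext 0.07580000000000003 0.00990000000000002 line ang -5.540285055136991
white 575 top 0.122 rect(top) ((0.5308293104171753, 0.2961578667163849), (0.010827917605638504, 0.07895396649837494), 84.59842681884766)
```

View pics/w2c.png

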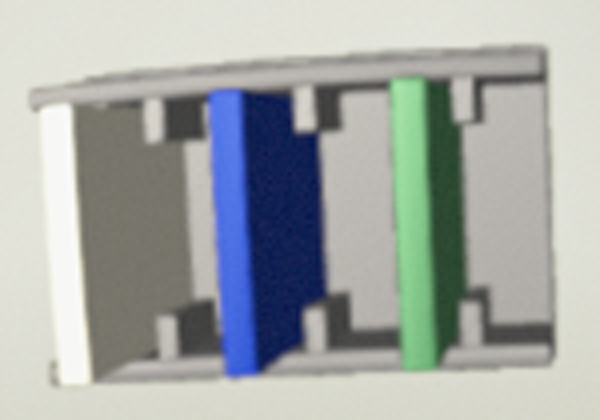

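The crop shows the blue slab upright in the middle slot, upper edge from (225,95) to (245,370), between white and green. That is the right one: its centre is (0.526, 0.246), top about 0.121 m, and its face normal lies at 84.3°.

```bash
python3 -m crank '[[[0.5,-0.9,0.4],-0.32],[[0.5,-0.9,0.8],0],[[0.5,-0.9,0.9],0],[[0.5,-0.9,0.9],0],[[0.5,-0.9,0.8],0],[[0,0,0.4],0],[[0,0,0],0],[[0,0,0],0]]'
python3 slab.py w3; python3 -c "
from h import *
go(.526,.246,.09,np.radians(84.3))"
```

```text
time_s: 6.25
eef_pos: [0.5265, 0.245, 0.213]
orientation: [0.999, -0.05, 0.0, 0.0]
contact_force: [0.1, 0.3, 0.2]
grip_width: 0.326
grasp_force: 0.0
c [0.5274 0.2468] ext 0.07569999999999999 0.009599999999999997 line ang -5.353005153768245
blue 1056 top 0.1223 rect(top) ((0.5268885493278503, 0.24666728079319), (0.009438150562345982, 0.07860894501209259), 84.05946350097656)
c [0.5272 0.1968] ext 0.0655 0.009399999999999964 line ang -4.802190551033257
green 1452 top 0.1221 rect(top) ((0.5249813795089722, 0.19696810841560364), (0.009662125259637833, 0.07172878831624985), 84.73793029785156)
c [0.5339 0.2962] ext 0.07169999999999993 0.010099999999999998 line ang -6.113763801375677
white 990 top 0.1222 rect(top) ((0.5318292379379272, 0.29652532935142517), (0.010574881918728352, 0.07782196998596191), 84.62987518310547)
t 6.3 tcp [0.5268 0.2452 0.2134] shares [-0.05 -0.04  6.17] tooly -1.6715 z [ 0.001 -0.    -1.   ]
yaw shares -0.01 q7 -2.394
```

```bash
python3 -m crank '[[[0,-0.06,0.8],0],[[0,0,0.9],0],[[0,0,0.9],0],[[0,0,0.9],0],[[0,0,0.9],0],[[0,0,0.8],0],[[0,0,0.6],0],[[0,0,0.35],0],[[0,0,0],0]]'
python3 -m crank '[[[0,0,0],0],[[0,0,0],0],[[0,0,0],0],[[0,0,0],0],[[0,0,0],0]]' -1 25
```

```text
time_s: 7.2
eef_pos: [0.5262, 0.2472, 0.0886]
orientation: [0.999, -0.05, -0.001, 0.0]
contact_force: [0.3, -0.4, 0.1]
grip_width: 0.322
grasp_force: 0.0
time_s: 7.7
eef_pos: [0.5271, 0.2477, 0.0903]
orientation: [0.999, -0.05, 0.001, -0.0]
contact_force: [-0.3, -0.6, 4.5]
grip_width: 0.107
grasp_force: 25.0
```

```bash
python3 -m crank '[[[0,0,-0.2],0],[[0,0,-0.4],0],[[0,0,-0.6],0],[[0,0,-0.8],0],[[0,0,-0.9],0],[[0,0,-0.9],0],[[0,0,-0.9],0],[[0,0,-0.9],0],[[0,0,-0.8],0],[[0,0,-0.7],0]]'
python3 -m crank '[[[0,0,-0.4],0],[[0,0,0],0]]'
python3 - <<'E'
from h import *
im,_=arm.get_image("scene");a=im[150:300,300:470]
im,_=arm.get_image("side");b=im[210:350,200:359]
cv2.imwrite("pics/lift.png",np.hstack([cv2.resize(a,(400,360)),cv2.resize(b,(400,360))]))
az=np.radians(-18.8);h=np.array([np.cos(az),np.sin(az)]);t=np.array([.508,-.216])+h*.012
print(t);go(t[0],t[1],.235,az)
E
```

```text
time_s: 8.7
eef_pos: [0.5268, 0.2477, 0.2338]
orientation: [0.999, -0.05, 0.001, -0.0]
contact_force: [0.1, 0.0, -2.6]
grip_width: 0.109
grasp_force: 25.0
time_s: 8.9
eef_pos: [0.5272, 0.2478, 0.2411]
orientation: [0.999, -0.05, 0.001, -0.0]
contact_force: [0.5, 0.4, -2.2]
grip_width: 0.102
grasp_force: 25.0
[ 0.51935979 -0.21986719]
t 9.0 tcp [0.5264 0.2472 0.2392] shares [ 1.97 23.27  0.22] tooly -1.6705 z [-0.001 -0.    -1.   ]
yaw shares -16.78 q7 -2.38
```

View pics/lift.png

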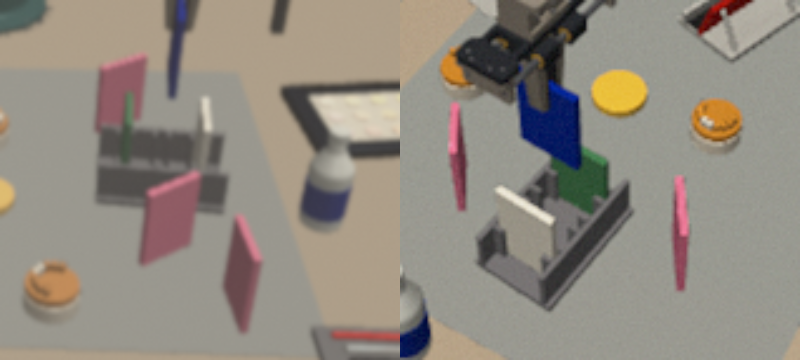

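The picture shows the blue slab hanging upright in the fingers (scene crop (178,60), side crop (550,120)), clear of the rack; white and green have not moved.

```bash
python3 -m crank '[[[0,0.4,0],0],[[0.1,0.8,0],0],[[0.1,1,0],0],[[0.1,1,0],0],[[0.1,1,0],0],[[0.1,1,0],0],[[0.1,1,0],0],[[0.1,1,0],0],[[0.1,1,0],0],[[0.1,1,0],0]]'
python3 -m crank '[[[0.1,1,0],0],[[0.1,1,0],0],[[0.1,1,0],0],[[0.1,1,0],0],[[0.1,1,0],0],[[0.1,1,0],0],[[0.1,1,0],0],[[0.1,1,0],0],[[0.1,1,0],0],[[0,1,0],0]]'
python3 -m crank '[[[0,1,0],0],[[0,1,0],0],[[0,1,0],0],[[0,0.6,0],-0.5],[[0,0.3,0],-0.9],[[0,0,0],-1],[[0,0,0],-1],[[0,0,0],-1],[[0,0,0],-1],[[0,0,0],-1]]'
python3 -m crank '[[[0,0,0],-1],[[0,0,0],-1],[[0,0,0],-1],[[0,0,0],-1],[[0,0,0],-1],[[0,0,0],-1],[[0,0,0],-1],[[0,0,0],-1],[[0,0,0],-1],[[0,0,0],-0.9]]'
python3 - <<'E'
from h import *
arm.get_image("wrist")
az=np.radians(-18.8);h=np.array([np.cos(az),np.sin(az)]);t=np.array([.508,-.216])+h*.012
go(t[0],t[1],.15,az)
E
```

```text
time_s: 10.0
eef_pos: [0.5257, 0.06, 0.2391]
orientation: [0.999, -0.051, -0.0, 0.0]
contact_force: [0.8, -0.3, -2.7]
grip_width: 0.107
grasp_force: 25.0
time_s: 11.0
eef_pos: [0.5232, -0.1404, 0.2391]
orientation: [0.999, -0.05, -0.001, 0.0]
contact_force: [0.2, 0.0, -2.7]
grip_width: 0.108
grasp_force: 25.0
time_s: 12.0
eef_pos: [0.5154, -0.2172, 0.239]
orientation: [0.979, 0.206, -0.001, -0.0]
contact_force: [0.6, 0.2, -2.6]
grip_width: 0.106
grasp_force: 25.0
time_s: 13.0
eef_pos: [0.5154, -0.2172, 0.2389]
orientation: [0.824, 0.567, -0.001, -0.0]
contact_force: [-0.5, -0.3, -2.3]
grip_width: 0.108
grasp_force: 25.0
t 13.05 tcp [ 0.5154 -0.2171  0.2389] shares [-0.05  0.24  4.45] tooly -0.3623 z [-0.002  0.    -1.   ]
yaw shares -0.43 q7 -0.25
```

```bash
python3 -m crank '[[[0,0.2,0],-0.43],[[0,0,0.5],0],[[0,0,0.8],0],[[0,0,0.9],0],[[0,0,0.9],0],[[0,0,0.6],0],[[0,0,0],0],[[0,0,0],0]]'
cat > chk.py <<'E'
from h import *
import sys
az=np.radians(-18.8);hh=np.array([np.cos(az),np.sin(az),0]);yy=np.array([-hh[1],hh[0],0]);o=np.array([.508,-.216,0])
s=arm.get_state();print("tcp rest",(s["eef_pos"]-o)@hh,(s["eef_pos"]-o)@yy,s["eef_pos"][2])
out=[]
for c in ("wrist","scene","side"):
    im,d=arm.get_image(c);W=wpts(d) if c=="wrist" else pts(c,d);H,S,V=cv2.split(cv2.cvtColor(im,cv2.COLOR_BGR2HSV))
    k=((H>105)&(H<130)&(S>110)&(np.linalg.norm(W-o-[0,0,.1],axis=-1)<.2)&(d>0)).astype(np.uint8)
    n,l,st,_=cv2.connectedComponentsWithStats(k)
    if n>1:
        p=W[l==1+st[1:,4].argmax()]-o;q=np.c_[p@hh,p@yy,p[:,2]];print(c,len(q),"1/50/99%",np.percentile(q,[1,50,99],axis=0).round(4).tolist())
        try: A=np.c_[q[:,1:],np.ones(len(q))];f=np.linalg.lstsq(A,q[:,0],rcond=None)[0];print("  x = %.3f y + %.3f z + %.4f"%tuple(f))
        except Exception as e: print(e)
    uv={"wrist":(280,110),"scene":(228,195),"side":(335,200)}[c]
    if c!="wrist": out.append(cv2.resize(im[uv[1]-70:uv[1]+60,uv[0]-70:uv[0]+60],(390,390),interpolation=cv2.INTER_CUBIC))
    else: cv2.imwrite("pics/"+sys.argv[1]+"w.png",im)
cv2.imwrite("pics/"+sys.argv[1]+".png",np.hstack(out))
E
python3 chk.py c1
```

```text
time_s: 13.85
eef_pos: [0.5207, -0.2173, 0.1656]
orientation: [0.814, 0.58, 0.0, -0.0]
contact_force: [0.5, -0.3, -2.0]
grip_width: 0.11
grasp_force: 25.0
tcp rest 0.012426354526861742 0.002858181890438116 0.1656246521799558
wrist 2776 1/50/99% [[0.003, -0.0119, 0.014], [0.0144, 0.0199, 0.1961], [0.0196, 0.0396, 0.1981]]
  x = 0.024 y + 0.026 z + 0.0090
scene 4 1/50/99% [[0.0136, -0.0318, 0.1906], [0.0159, -0.0265, 0.1909], [0.0209, -0.0229, 0.1922]]
  x = 0.453 y + 2.630 z + -0.4739
side 336 1/50/99% [[0.006, -0.0712, 0.0057], [0.0105, 0.0117, 0.1376], [0.0741, 0.0414, 0.2002]]
  x = -0.086 y + -0.082 z + 0.0233
```

View pics/c1.png

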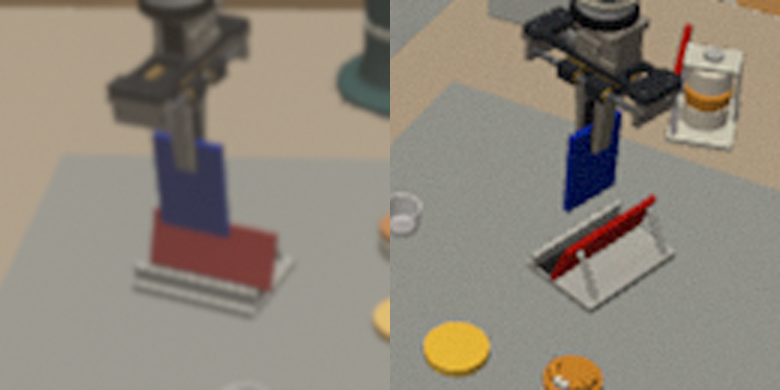

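The slab hangs upright above the gap between board and lip (scene crop (192,230), side crop (585,205)), about 85 mm up; x is 12 mm from the board foot and it is central along it.

```bash
python3 -m crank '[[[0,0,0.5],0],[[0,0,0.8],0],[[0,0,0.8],0],[[0,0,0.6],0],[[0,0,0.4],0],[[0,0,0.2],0],[[0,0,0],0]]'
python3 -m crank '[[[0,0,0.1],0],[[0,0,0.1],0],[[0,0,0.05],0],[[0,0,0],0]]'
```

```text
time_s: 14.7
eef_pos: [0.5203, -0.2171, 0.0989]
orientation: [0.814, 0.581, -0.0, -0.0]
contact_force: [0.3, 0.2, -2.9]
grip_width: 0.108
grasp_force: 25.0
time_s: 15.1
eef_pos: [0.5205, -0.2174, 0.0947]
orientation: [0.814, 0.58, -0.0, 0.0]
contact_force: [0.2, -0.6, -3.4]
grip_width: 0.109
grasp_force: 25.0
```

```bash
python3 -m crank '[[[0,0,0.05],0],[[0,0,0.05],0],[[0,0,0],0]]'; python3 -m crank '[[[0,0,0.05],0],[[0,0,0],0]]'
```

```text
time_s: 15.4
eef_pos: [0.5204, -0.2173, 0.0925]
orientation: [0.814, 0.581, -0.0, -0.0]
contact_force: [0.1, -0.4, -2.2]
grip_width: 0.108
grasp_force: 25.0
time_s: 15.6
eef_pos: [0.5206, -0.2174, 0.0923]
orientation: [0.814, 0.58, -0.0, 0.0]
contact_force: [-2.1, 0.1, 4.5]
grip_width: 0.109
grasp_force: 25.0
```

The slab is down on the floor (force changed from −2.2 to +4.5 N). I open a little so it stays caged, tip it back gently against the board, then let go.

```bash
python3 -m crank '[[[0,0,0],0],[[0,0,0],0],[[0,0,0],0],[[0,-0.1,0],0],[[0,-0.15,0],0],[[0,-0.15,0],0],[[0,-0.15,0],0],[[0,-0.15,0],0],[[0,-0.15,0],0],[[0,-0.15,0],0]]' -0.52
python3 -m crank '[[[0,-0.15,0],0],[[0,-0.15,0],0],[[0,-0.15,0],0],[[0,-0.15,0],0],[[0,-0.15,0],0],[[0,0,0],0]]'
python3 chk.py c2
```

```text
time_s: 16.6
eef_pos: [0.5011, -0.2107, 0.0915]
orientation: [0.814, 0.581, -0.0, -0.0]
contact_force: [-0.1, 0.2, 0.5]
grip_width: 0.239
grasp_force: 0.1
time_s: 17.2
eef_pos: [0.4869, -0.2058, 0.0915]
orientation: [0.814, 0.581, -0.0, -0.0]
contact_force: [-0.4, 0.6, 0.2]
grip_width: 0.242
grasp_force: 0.2
tcp rest -0.023244619793085224 0.00289661169597895 0.09154692645775131
wrist 6897 1/50/99% [[-0.0315, -0.0279, 0.0191], [-0.0162, 0.0158, 0.1012], [0.0174, 0.0395, 0.1182]]
  x = -0.012 y + -0.434 z + 0.0262
scene 418 1/50/99% [[-0.0222, -0.0332, 0.0271], [-0.0023, 0.0073, 0.0605], [0.013, 0.0357, 0.1118]]
  x = 0.004 y + -0.397 z + 0.0220
side 89 1/50/99% [[-0.035, -0.0075, 0.0454], [-0.0225, 0.0256, 0.0937], [0.0022, 0.0435, 0.1211]]
  x = 0.024 y + -0.384 z + 0.0145
```

View pics/c2.png

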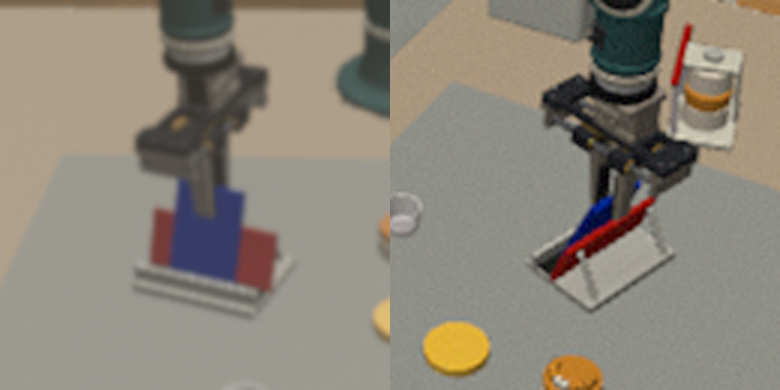

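The slab stands on the floor strip and leans back about 23°, centred on the board and nearly touching it, still caged (scene crop (208,235), side crop (595,220)). A few millimetres further, then open and rise.

```bash
python3 -m crank '[[[0,-0.12,0],0],[[0,-0.12,0],0],[[0,-0.12,0],0],[[0,-0.1,0],0],[[0,0,0],0],[[0,0,0],0]]'
python3 -m crank '[[[0,0,0],0],[[0,0,0],0],[[0,0,0],0],[[0,0,0],0]]' 0.3
python3 -m crank '[[[0,0,-0.2],0],[[0,0,-0.6],0],[[0,0,-0.9],0],[[0,0,-0.9],0],[[0,0,-0.9],0],[[0,0,-0.9],0],[[0,0,-0.9],0],[[0,0,-0.5],0],[[0,0,0],0]]'
python3 chk.py c3
```

```text
time_s: 17.95
eef_pos: [0.4787, -0.203, 0.0917]
orientation: [0.814, 0.58, -0.0, 0.0]
contact_force: [-0.4, -0.3, 0.2]
grip_width: 0.24
grasp_force: 0.3
time_s: 18.35
eef_pos: [0.4788, -0.2029, 0.0916]
orientation: [0.814, 0.581, 0.0, 0.0]
contact_force: [0.5, 0.2, -0.0]
grip_width: 0.566
grasp_force: 0.0
time_s: 19.25
eef_pos: [0.4796, -0.2032, 0.2094]
orientation: [0.814, 0.58, 0.001, 0.002]
contact_force: [0.4, -0.9, -0.1]
grip_width: 0.652
grasp_force: 0.0
tcp rest -0.031013232889469333 0.002989153860649642 0.20937762078158692
wrist 4386 1/50/99% [[-0.0409, -0.0385, 0.0178], [-0.0191, 0.0025, 0.0852], [0.0157, 0.0392, 0.1135]]
  x = -0.003 y + -0.546 z + 0.0264
scene 537 1/50/99% [[-0.0316, -0.0336, 0.026], [-0.0101, 0.0029, 0.0668], [0.0125, 0.0359, 0.1066]]
  x = 0.017 y + -0.509 z + 0.0234
side 86 1/50/99% [[-0.0418, -0.1247, 0.0056], [-0.0348, 0.0123, 0.1044], [0.0334, 0.0431, 0.1175]]
  x = -0.037 y + -0.604 z + 0.0286
```

View pics/c3.png

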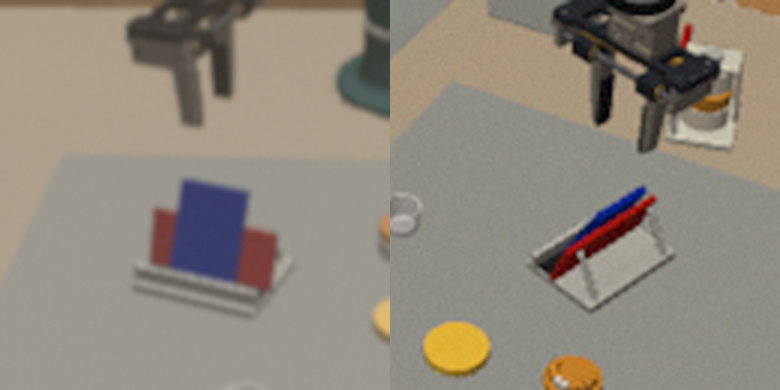

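The slab leans about 28° on the board, centred within 1 mm and square, free of the gripper (scene crop (208,230), side crop (610,220)).

```bash
python3 -c "
from cell import arm
print(arm.sign_off())"
```

```text
the job is handed in; nothing more can be done
None
```

The blue slab is standing on the drying rest, leaning back about 28° on the board and let go, with the white and green slabs left in the rack; the job was handed in at about 19 s, and no verdict was returned.

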